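Post the matchbox into the match safe

TASK

Put away the matchbox that lies on the bare marble worktop: bring it to the slotted wooden match safe and push it flat through the slot, so that it drops right inside. Leave the other matchbox lying on the cutting board where it is.

Things in the scene. Friction and masses are not known exactly. Their poses are not given: they have to be found in the camera images.
- matchbox_center (a point): centre of the pale matchbox that lies flat on the bare worktop, the one to put away: 36 mm along its own x, 53 mm along its own y, 14 mm high (z up), about 20 g; this point is 7 mm above its underside. Loose. Behind it, over x > 0.58 and y > 0.06 m, a wall cabinet hangs 0.46 m above the worktop: keep the wrist clear of it.
- slot (a point): middle of the lower edge of the brass-trimmed slot in the front face of the match safe. Its x axis points level straight into the slot, y to the left along the slot, z up. The slot is 56 mm wide (y) and 26 mm high (from this point up), in a wall 6 mm thick. In front is a flat landing without rims, flush with this edge, reaching 90 mm out from the face (-x), 110 mm wide, 78 mm above the worktop.
- board_matchbox_center (a point): centre of the other, identical matchbox, which lies flat on the wooden cutting board at the left and must stay there. Loose; 36 x 53 x 14 mm.
- match_safe: closed light-wood box, fixed to the worktop, lid fixed, 124 mm high; origin on the worktop right below the slot, axes as the slot's. Behind the slot wall is a hollow 100 mm deep (x), 94 mm wide, its floor 72 mm below the slot: a matchbox lying in the slot whose middle is pushed 10 mm or more beyond the outer face tips over the inner edge and drops in by itself.
Not all that is in view belongs to the job. Of the things that look like the match_safe, the larger one is meant. What is shaped like the part that bears matchbox_center but blue is not meant.

How it is judged:
By the outcome, as a careful person would: the job done as asked, in the order asked, and still so for the second after the job is handed in, with the robot touching nothing.
It also fails if it takes over 56 s, if anything falls off the work surface, if the arm or the gripper's body presses on something with over 40 N, if the wrist force passes 120 N, or if a joint passes its speed limit or range.

ROBOT

A 7-joint arm with a two-finger parallel gripper is mounted at the origin on a cart in front of the work surface, level with it; the furniture and walls round the work are solid. World frame = base frame: x ahead of the robot, y to its left, z up, the work surface at z = 0. Lengths are in m, angles in rad, forces in N, time in s.
With the tool pointing down it reaches from about 0.425 to 0.925 m from the base axis. Payload 6.8 kg.
Tool frame: the origin (TCP) lies midway between the tips of the shut fingers; the grasp point (between the pads) lies r.grasp_offset behind it (r.grasp_offset is the distance from the TCP to the grasp point, in m); z points along the fingers, y is the direction in which the jaws open and shut (so a half turn about z gives the same grasp; the last joint's range is limited). The gripper opens to 85 mm and grips with 20 to 120 N. Pads are 22 mm wide; open, the fingers measure 114 mm over their backs; the gripper's body (76 mm by 85 mm) begins 54 mm behind the grasp point. The pads swing forward as they close: fully open they stand 13 mm farther back than shut.
Start: joints at [-1.33, 0.477, 0.022, 1.555, -0.011, 1.109, -0.083], TCP at [0.231, 0.634, 0.231] pointing down, gripper open.
Joint ranges: [-2.96, 2.96], [-0.34, 2.1], [-1.41, 1.46], [0.24, 2.44], [-1.37, 4.51], [0.17, 1.92], [-2.96, 2.96]. Speed limits (rad/s): [2.39, 2.39, 3.14, 3.14, 3.14, 3.14, 3.14].

INTERFACE

Orientations are given as a rotation vector (axis times angle).
In Python, from bench import r gives the robot as it stands. The module is installed in compiled form; this text tells all that it offers.
- The arm moves only by the tool send_rows, never from a script. Its argument "moves" is one flat list of numbers, 4 for each row, row after row: the shift along the tool's x, y, z in mm, then the turn about the tool's z in degrees. A call has 1 to 8 rows; each row is the pose to reach, as a shift and turn from the pose commanded when the call began, along the tool's axes at that moment; what a row does not reach only later rows make up. A row lasts 1/8 s, in which the tool goes at most 62.5 mm and 10.7 degrees, less where a joint would pass 70% of its speed; a pose out of reach is approached as far as the arm can. A call with a gripper value outside its range is refused whole. "hand" is the closure, from 0 (fully open) to 1 (shut), set as the call begins (left out, the last holds). The fingers move at their own pace and stop on an object; "newtons" is the grip in N (left out, the last holds). Time passes only in rows, so rows that repeat a pose let the fingers close. It gives the time, the measured TCP pose, the force and the opening at its end, in the units of the state.
- r.get_obs(): the state, without advancing time (a new reading comes with each control period).
- r.grab_frame(name): name is "side" or "top" or "wrist"; returns a dict with "img" (480x640x3 uint8, red, green, blue), "mtx" (3x3 intrinsics, pixels), "world_to_cam" (4x4, takes a point from world to camera coordinates). Camera axes: x right, y up, looking along -z (the intrinsics and any distortion apply to the point x, -y, -z); pixel columns grow to the right and rows downward; lengths in m; the calibration is good to about 2 mm. A picture is of the moment at which its call begins. There is no depth.
- r.hand_in(): hands the job in, once; it reports no verdict.
The state is a dict: "clock": time; "joints": joint angles; "qvel": joint speeds; "tau": joint torques, N m; "tcp_pos": TCP position; "orientation": TCP orientation; "contact_force": force on the tool from outside, world axes, zero at the start; "moment": the same for the moment, N m; "grip_width": finger opening in m.
Only numpy, scipy, OpenCV 4.12 (cv2) and the standard library are available. Lean on these libraries where they do the work, as an engineer would, in place of code of your own. Each camera call takes 0.05 s, during which the arm holds its last target.

## Working session

There is one attempt and no reset: what is moved stays moved. The work goes in short steps, Python scripts to look and compute and a tool call to move; the robot and the scene stay as the last step left them, time stands still between calls to the robot, and variables do not carry over. Pictures are saved under pics/ and viewed, and the job is handed in when it is done.

Besides the shell and the picture viewer there is one more tool, called after ">>>" by a JSON object that holds its "name" and its "arguments". send_rows: Moves the arm, as the interface text tells. Its arguments: {"type":"object","properties":{"moves":{"type":"array"},"hand":{"type":"number"},"newtons":{"type":"number"}},"required":["moves"]}

```bash
mkdir -p pics; cat > h.py <<'E'
import numpy as np, cv2, json
from scipy.spatial.transform import Rotation as R
def save(r,n,f):
    d=r.grab_frame(n); cv2.imwrite(f'pics/{f}.png',d['img'][:,:,::-1]); np.savez(f'pics/{f}.npz',**d); return d
def load(f): return dict(np.load(f'pics/{f}.npz'))
def proj(d,P):
    P=np.atleast_2d(P); c=(d['world_to_cam']@np.c_[P,np.ones(len(P))].T).T[:,:3]
    q=(d['mtx']@np.c_[c[:,0],-c[:,1],-c[:,2]].T).T
    return q[:,:2]/q[:,2:]
def ray(d,uv):
    v=np.linalg.inv(d['mtx'])@np.array([uv[0],uv[1],1.]); v=v*[1,-1,-1]
    W=d['world_to_cam']; Rm=W[:3,:3]; o=-Rm.T@W[:3,3]; return o,Rm.T@v
def plane(d,uv,z):
    o,v=ray(d,uv); return o+v*(z-o[2])/v[2]
E
python3 - <<'E'
from h import *
from bench import r
print(r.get_obs(), r.grasp_offset)
for n in ['side','top','wrist']:
    d=save(r,n,n+'0'); print(n,d.keys(),d['mtx'],d['world_to_cam'])
E
```

```text
{'clock': 0.0, 'joints': array([-1.33008589,  0.47780179,  0.0223185 ,  1.55641452, -0.01146953,
        1.1092972 , -0.08310916]), 'qvel': array([-0.00019831, -0.00096325, -0.00138991,  0.00099947,  0.00116333,
        0.00075961,  0.00049095]), 'tau': array([-1.85163117e-03, -5.96444213e+01,  1.60719831e+00, -2.81203634e+01,
        1.24243877e-02,  9.26003850e-03, -8.70439806e-06]), 'tcp_pos': array([0.2305142 , 0.63381072, 0.23033977]), 'orientation': array([-5.45038369e-01, -3.09378616e+00,  2.80455862e-03]), 'contact_force': array([-0.01949145,  0.10874576, -0.49228188]), 'moment': array([ 0.01466193, -0.00515872,  0.04076384]), 'grip_width': 0.08546113542582384} 0.0187
side dict_keys(['img', 'mtx', 'world_to_cam']) [[472.13458387   0.         320.97020027]
 [  0.         472.13458387 242.63042837]
 [  0.           0.           1.        ]] [[ 0.94864507 -0.31611433  0.01201069 -0.44477139]
 [ 0.18459823  0.58400526  0.79048172 -0.24630646]
 [-0.2568969  -0.74766944  0.61236786 -0.95020158]
 [ 0.          0.          0.          1.        ]]
top dict_keys(['img', 'mtx', 'world_to_cam']) [[448.03733435   0.         316.78596303]
 [  0.         448.03733435 231.62640706]
 [  0.           0.           1.        ]] [[ 0.02364984 -0.99934766  0.0272935   0.1164443 ]
 [ 0.98791346  0.02754529  0.15253932 -0.50588271]
 [-0.15319162  0.02335609  0.98792045 -1.11572993]
 [ 0.          0.          0.          1.        ]]
wrist dict_keys(['img', 'mtx', 'world_to_cam']) [[394.52741881   0.         321.30248717]
 [  0.         394.52741881 237.50172284]
 [  0.           0.           1.        ]] [[ 0.34199839  0.93969791 -0.00222081 -0.67386008]
 [-0.89889953  0.32645936 -0.29223949  0.03828421]
 [-0.27389184  0.10194172  0.95634259 -0.379751  ]
 [ 0.          0.          0.          1.        ]]
```

View pics/side0.png

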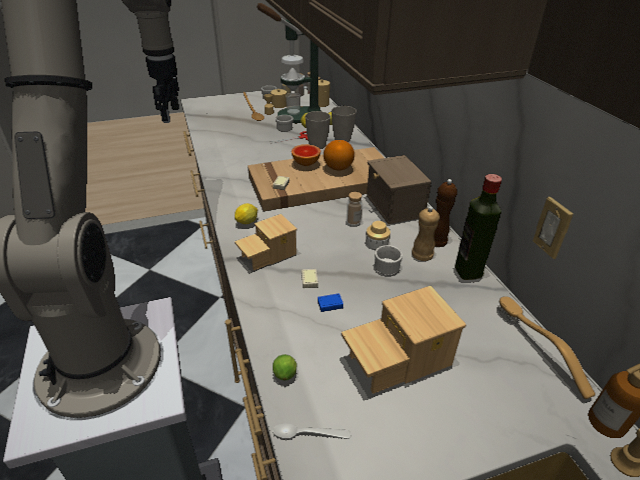

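View pics/top0.png

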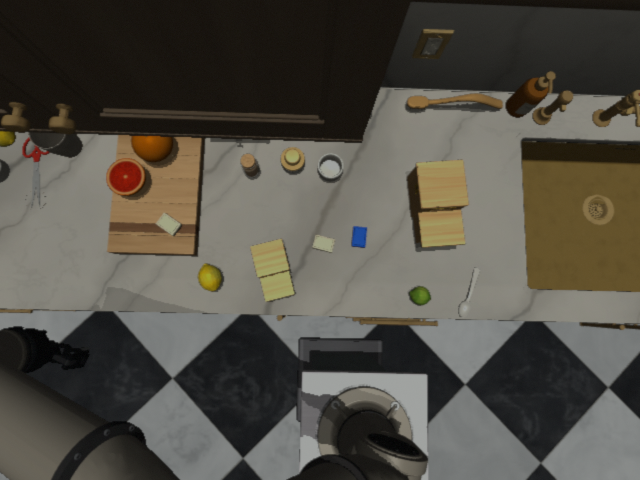

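View pics/wrist0.png

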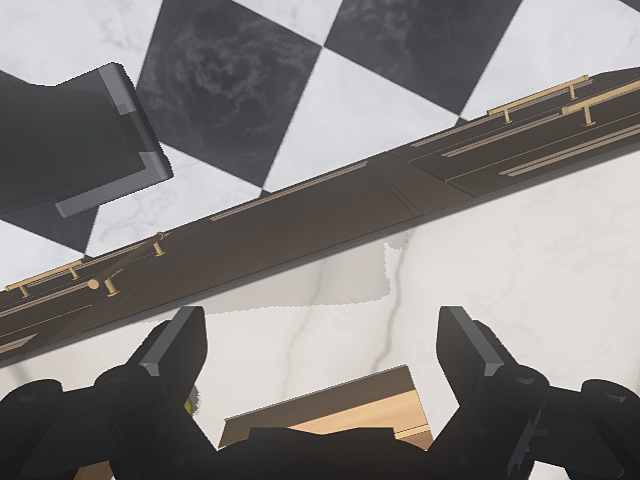

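```bash
python3 - <<'E'
from h import *
a=load('top0')['img'][:,:,::-1]; b=load('side0')['img'][:,:,::-1]
t=cv2.resize(a[130:310,240:480],None,fx=3.3,fy=3.3,interpolation=cv2.INTER_CUBIC)
cv2.imwrite('pics/tc.png',t)
t=cv2.resize(b[200:400,230:480],None,fx=3,fy=3,interpolation=cv2.INTER_CUBIC)
cv2.imwrite('pics/sc.png',t)
E
```

```text
(no output)
```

View pics/tc.png

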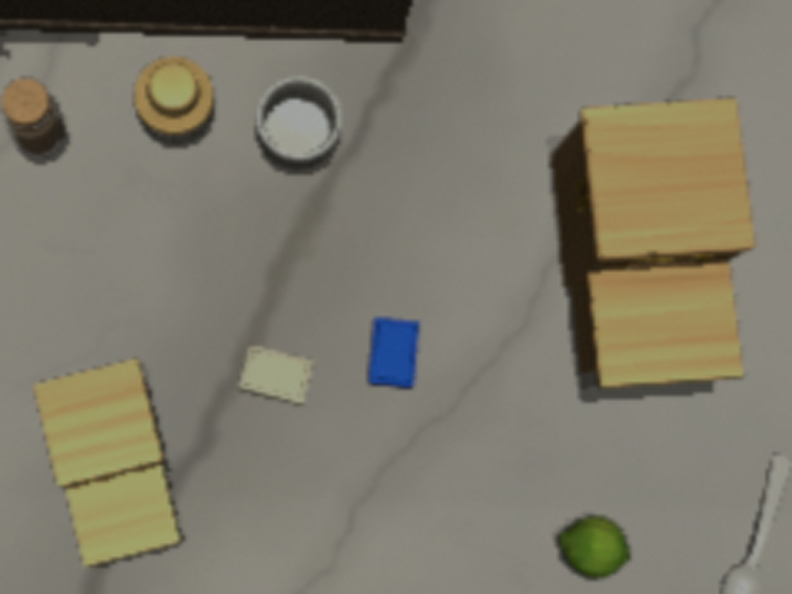

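View pics/sc.png

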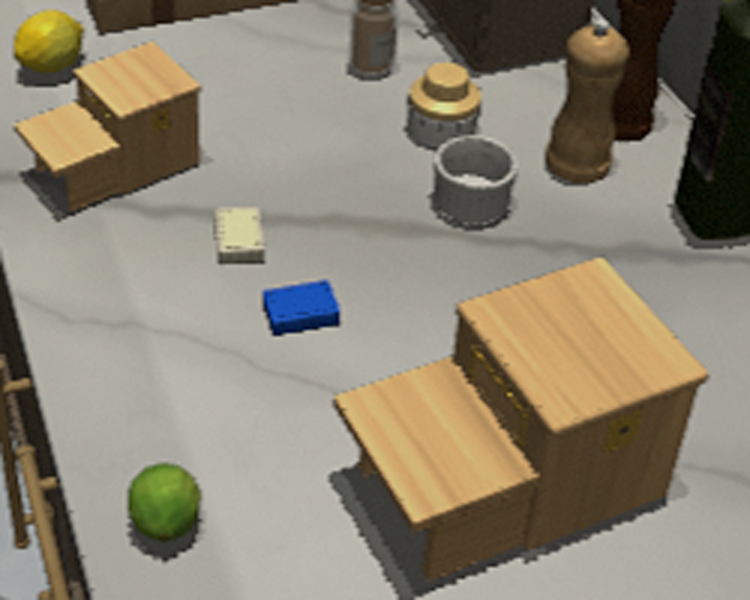

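```bash
python3 - <<'E'
from h import *
d=load('top0'); hsv=cv2.cvtColor(d['img'],cv2.COLOR_RGB2HSV); s=load('side0')
print(hsv[243,323],hsv[250,300],hsv[235,440])
g=cv2.resize(d['img'][225:262,305:342],None,fx=1,fy=1)
def rect(d,x0,x1,y0,y1,z):
    h=cv2.cvtColor(d['img'],cv2.COLOR_RGB2HSV)
    m=np.zeros(h.shape[:2],np.uint8); m[y0:y1,x0:x1]=cv2.inRange(h,(15,45,140),(40,255,255))[y0:y1,x0:x1]
    c=max(cv2.findContours(m,0,cv2.CHAIN_APPROX_NONE)[0],key=cv2.contourArea)
    P=np.array([plane(d,p,z)[:2] for p in c[:,0]])
    rr=cv2.minAreaRect((P*1000).astype(np.float32)); print(cv2.contourArea(c),rr,cv2.boxPoints(rr).round(1).tolist())
print('box top');rect(d,305,342,225,262,.014)
h=cv2.cvtColor(s['img'],cv2.COLOR_RGB2HSV); print(h[275,309],h[285,309])
print('box side');rect(s,298,322,266,292,.014)
print('landing');
T=lambda u,v:(240+(u)/3.3-.35,130+v/3.3-.35)
for q in [(588,268),(728,262),(743,377),(600,386)]: print(plane(d,T(*q),.078).round(4))
print('lid')
for q in [(583,109),(735,99),(752,246),(598,260)]: print(plane(d,T(*q),.124).round(4))
S=lambda u,v:(230+u/3-.33,200+v/3-.33)
print('side landing')
for q in [(335,402),(456,362),(536,478),(415,521)]: print(plane(s,S(*q),.078).round(4))
print('side lid')
for q in [(457,308),(601,260),(707,376),(552,432)]: print(plane(s,S(*q),.124).round(4))
E
```

```text
[ 33  48 163] [ 25  23 121] [ 23 108 160]
box top
191.0 ((476.75689697265625, 111.03257751464844), (50.25663375854492, 33.495758056640625), 76.49103546142578) [[454.6000061035156, 90.5], [487.20001220703125, 82.69999694824219], [498.8999938964844, 131.60000610351562], [466.29998779296875, 139.39999389648438]]
[ 28  62 213] [21 43 83]
box side
164.5 ((475.8514404296875, 113.68531799316406), (50.93196487426758, 34.04448699951172), 73.38946533203125) [[452.29998779296875, 94.0999984741211], [484.8999938964844, 84.4000015258789], [499.3999938964844, 133.1999969482422], [466.79998779296875, 143.0]]
landing
[ 0.5563 -0.1225  0.078 ]
[ 0.5641 -0.2302  0.078 ]
[ 0.4757 -0.2394  0.078 ]
[ 0.466  -0.1306  0.078 ]
lid
[ 0.667  -0.1084  0.124 ]
[ 0.6784 -0.2225  0.124 ]
[ 0.5667 -0.2321  0.124 ]
[ 0.5528 -0.1182  0.124 ]
side landing
[ 0.4648 -0.1348  0.078 ]
[ 0.5544 -0.1268  0.078 ]
[ 0.5617 -0.2304  0.078 ]
[ 0.478  -0.2369  0.078 ]
side lid
[ 0.553  -0.1213  0.124 ]
[ 0.6655 -0.1092  0.124 ]
[ 0.6769 -0.2233  0.124 ]
[ 0.5641 -0.2338  0.124 ]
```

The pale box on bare marble is at top (323,243) / side (310,278). The blue one at top (359,237) is excluded by its colour, and the one at top (168,224) lies on the cutting board. Of the two safes, the larger at top (441,205) measures 110 mm wide, as specified, and the smaller at top (272,270) is not meant. The crops confirm all of this, and the two views agree to about 3 mm.

```bash
cat > go.py <<'E'
import sys
from h import *
from bench import r
def go(x,y,z,yaw,o=None):
    o=o or r.get_obs(); M=R.from_rotvec(o['orientation']).as_matrix()
    cur=np.degrees(np.arctan2(M[1,1],M[0,1])); turn=-(yaw-cur)
    turn=(turn+180)%360-180
    print('shift',(M.T@(np.array([x,y,z])-o['tcp_pos'])*1000).round(1),'turn',round(turn,1),'cur yaw',round(cur,1))
if __name__=='__main__': go(*map(float,sys.argv[1:5])); o=r.get_obs(); print(o['clock'],o['tcp_pos'],o['contact_force'],o['grip_width'],o['joints'].round(2))
E
python3 go.py .4765 .112 .23 -15
```

```text
shift [-409.5 -406.4    1.2] turn 85.0 cur yaw 70.0
0.15 [0.2305407  0.63393436 0.23054654] [-0.50365181 -0.21846848  0.38712411] 0.08581319312634361 [-1.33  0.48  0.02  1.56 -0.01  1.11 -0.08]
```

>>> {"name": "send_rows", "arguments": {"moves": [-40,-40,0,8,-80,-80,0,18,-120,-120,0,28,-160,-160,0,38,-200,-200,0,48,-240,-240,0,58,-280,-280,0,66,-300,-300,0,70], "hand": 0}}

```text
clock: 1.15
tcp_pos: [0.411, 0.2468, 0.2313]
orientation: [2.228, 2.214, -0.0]
contact_force: [0.8, -0.3, 0.1]
grip_width: 0.0853
```

```bash
python3 go.py .4765 .112 .13 -15
```

```text
shift [-134.3   66.4  101.4] turn 14.6 cur yaw -0.4
1.15 [0.411009   0.24679071 0.23132842] [ 0.78421952 -0.25932262  0.11839864] 0.08531469912856074 [-1.03  0.15  0.4   2.03 -0.07  0.97 -0.6 ]
```

>>> {"name": "send_rows", "arguments": {"moves": [-40,20,20,5,-80,40,50,10,-120,60,80,15,-135,66,100,15,-135,66,100,15,-135,66,100,15]}}

```text
clock: 1.9
tcp_pos: [0.4763, 0.1164, 0.1318]
orientation: [-2.49, -1.915, -0.001]
contact_force: [1.4, 0.4, 0.8]
grip_width: 0.0854
```

```bash
python3 go.py .4765 .112 .003 -15; python3 - <<'E'
from h import *
from bench import r
save(r,'wrist','w1')
E
```

```text
shift [ -4.3   1.3 128.8] turn 0.1 cur yaw -14.9
1.9 [0.4762723  0.11637778 0.13183167] [1.3823638  0.4226796  0.80584018] 0.08544119446201696 [-0.77  0.33  0.48  2.11 -0.22  0.75 -0.4 ]
```

View pics/w1.png

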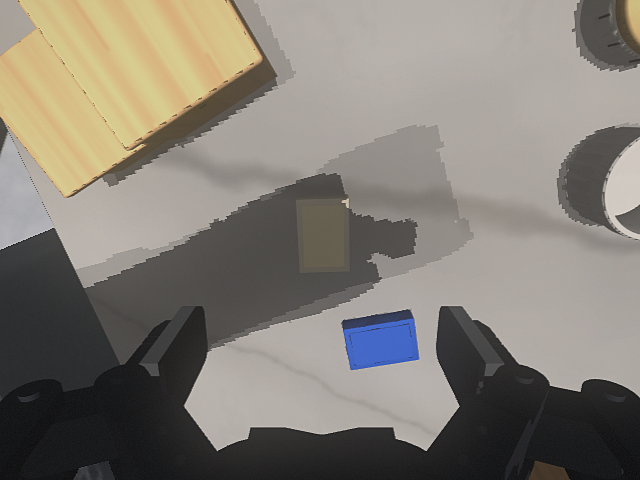

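The wrist view shows the pale box in the arm's shadow, with corners at about (297,199), (349,200), (349,271) and (300,272), aligned with the jaws. The blue box at (380,342) sits off to the side.

```bash
python3 - <<'E'
from h import *
d=load('w1'); P=np.array([plane(d,q,.014)[:2] for q in [(297,199),(349,200),(349,271),(300,272)]]); print(P.round(4),P.mean(0))
print(np.linalg.norm(np.diff(P,axis=0),axis=1)); v=P[1]-P[0]; print(np.degrees(np.arctan2(v[1],v[0])))
v=P[3]-P[0]; print(np.degrees(np.arctan2(v[1],v[0])))
P=np.array([plane(d,q,.014)[:2] for q in [(342,323),(411,310),(418,358),(352,369)]]); print('blue',P.round(3))
E
```

```text
[[0.4664 0.1416]
 [0.4999 0.132 ]
 [0.4878 0.0824]
 [0.4541 0.0906]] [0.47705648 0.11165713]
[0.03485622 0.05109796 0.03472146]
-16.022788788895145
-103.6110239523526
blue [[ 0.473  0.044]
 [ 0.524  0.041]
 [ 0.522 -0.   ]
 [ 0.471  0.003]]
```

>>> {"name": "send_rows", "arguments": {"moves": [-12,1,40,0,-12,1,80,0,-12,1,110,0,-12,1,122,0,-12,1,128,0,-12,1,128,0,-12,1,128,0]}}

```text
clock: 2.82
tcp_pos: [0.4747, 0.1034, 0.0042]
orientation: [2.492, 1.913, 0.003]
contact_force: [0.1, -0.7, 0.1]
grip_width: 0.0852
```

```bash
python3 go.py .475 .104 .003 -15; python3 - <<'E'
from h import *
from bench import r
save(r,'side','s2');save(r,'wrist','w2')
d=load('s2')['img'][:,:,::-1]; a=cv2.resize(d[230:330,250:370],None,fx=3.3,fy=3.3)
b=cv2.resize(load('w2')['img'][:,:,::-1],(440,330))
cv2.imwrite('pics/c2.png',np.hstack([a[:330],b])[:, :800])
E
```

```text
shift [0.6 0.1 1.2] turn 0.0 cur yaw -15.0
2.825 [0.47468804 0.10341483 0.00419044] [ 0.13682663 -0.73195425  0.05284849] 0.08515069493385012 [-0.62  0.56  0.34  2.18 -0.4   0.47 -0.23]
```

View pics/c2.png

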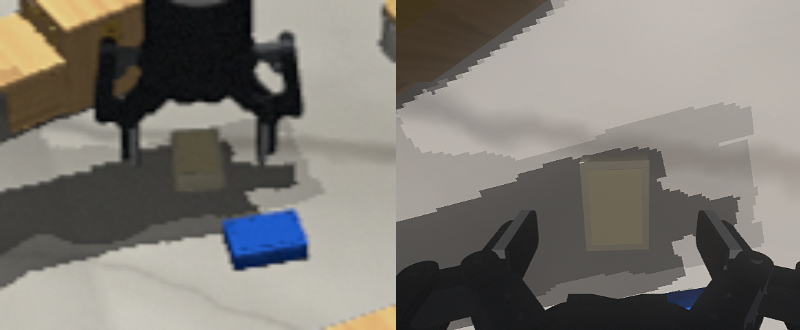

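>>> {"name": "send_rows", "arguments": {"moves": [0,0,4,0,0,0,4,0,0,0,4,0,0,0,4,0,0,0,4,0,0,0,4,0,0,0,4,0,0,0,4,0], "hand": 1, "newtons": 30}}

```text
clock: 3.92
tcp_pos: [0.474, 0.103, -0.0006]
orientation: [-2.492, -1.913, -0.0]
contact_force: [-1.5, -0.4, 5.2]
grip_width: 0.0353
```

```bash
python3 go.py .475 .104 .15 -15; python3 - <<'E'
from h import *
from bench import r
save(r,'side','s3');save(r,'wrist','w3')
d=load('s3')['img'][:,:,::-1]; a=cv2.resize(d[230:330,250:370],None,fx=3.3,fy=3.3)
b=cv2.resize(load('w3')['img'][:,:,::-1],(440,330))
cv2.imwrite('pics/c3.png',np.hstack([a[:330],b])[:, :800])
E
```

```text
shift [   1.2    0.7 -150.6] turn 0.0 cur yaw -15.0
3.925 [ 0.47396981  0.10304558 -0.00059735] [-1.4835489  -0.40030529  5.24281289] 0.03533846650559805 [-0.61  0.56  0.33  2.18 -0.41  0.46 -0.22]
```

View pics/c3.png

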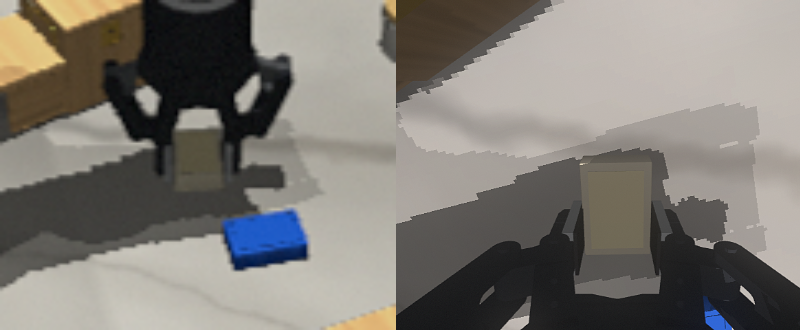

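>>> {"name": "send_rows", "arguments": {"moves": [0,0,-30,0,0,0,-80,0,0,0,-130,0,0,0,-150,0,0,0,-150,0]}}

```text
clock: 4.65
tcp_pos: [0.475, 0.1036, 0.1505]
orientation: [2.491, 1.913, 0.006]
contact_force: [0.6, 0.8, -0.8]
grip_width: 0.0353
```

```bash
python3 go.py .4903 -.1838 .15 -84.4
```

```text
shift [-273.7   89.    -0. ] turn 69.4 cur yaw -15.0
4.65 [0.47495042 0.1036362  0.15047164] [ 0.62705309  0.76864398 -0.75840596] 0.035322913114467835 [-0.79  0.29  0.53  2.11 -0.21  0.79 -0.39]
```

>>> {"name": "send_rows", "arguments": {"moves": [-35,11,0,8,-75,24,0,18,-115,37,0,28,-155,50,0,38,-195,63,0,48,-235,76,0,58,-265,86,0,66,-274,89,0,69]}}

```text
clock: 5.65
tcp_pos: [0.488, -0.1866, 0.148]
orientation: [3.136, 0.157, -0.004]
contact_force: [-0.3, 0.7, -1.1]
grip_width: 0.0351
```

>>> {"name": "send_rows", "arguments": {"moves": [0,0,0,0,0,0,0,0]}}

```text
clock: 5.9
tcp_pos: [0.489, -0.1831, 0.1487]
orientation: [-3.136, -0.17, 0.002]
contact_force: [-0.1, -0.3, -0.4]
grip_width: 0.0356
```

```bash
python3 go.py .4903 -.1838 .1 -84.4;  python3 - <<'E'
from h import *
from bench import r
save(r,'side','s4');save(r,'wrist','w4');save(r,'top','t4')
d=load('s4')['img'][:,:,::-1]; a=cv2.resize(d[200:400,290:480],None,fx=2,fy=2)
b=cv2.resize(load('w4')['img'][:,:,::-1],(420,315))
b=np.vstack([b,np.zeros((85,420,3),np.uint8)])
cv2.imwrite('pics/c4.png',np.hstack([a,b])[:, :800])
E
```

```text
shift [ 1.3  0.9 48.7] turn 0.6 cur yaw -83.8
5.9 [ 0.48899935 -0.18307984  0.14867368] [-0.08292581 -0.33780988 -0.40423615] 0.0356319139871009 [-0.42  0.44  0.85  2.04 -0.44  0.85 -0.79]
```

View pics/c4.png

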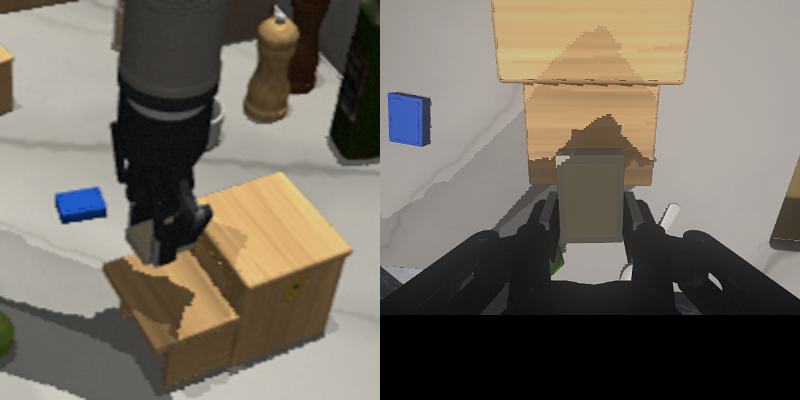

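View pics/w4.png

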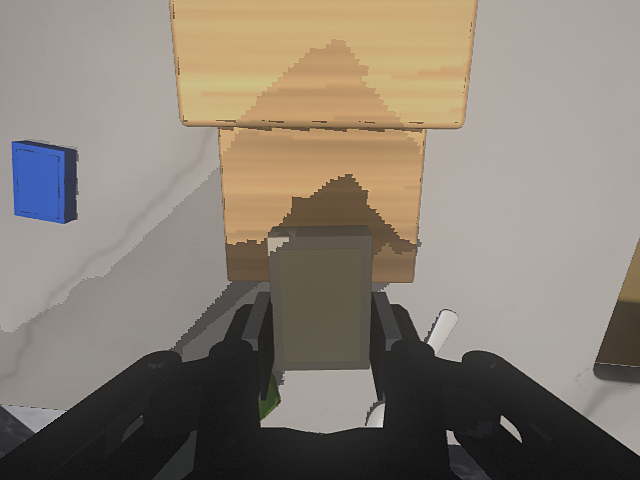

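```bash
python3 - <<'E'
from h import *
d=load('w4'); f=lambda L,z:np.array([plane(d,q,z)[:2] for q in L])
A=f([(182,126),(465,127)],.124); B=f([(229,281),(415,282)],.078)
M=f([(269,231),(371,227),(370,370),(274,370)],.163)
for n,X in(('lid',A),('land',B)):
    v=X[0]-X[1]; print(n,X.round(4),X.mean(0).round(4),np.linalg.norm(v).round(4),np.degrees(np.arctan2(-v[0],v[1])))
m=B.mean(0);print('slot from land',m+.09*np.array([np.cos(.098),np.sin(.098)]))
print(M.round(4),M.mean(0), np.linalg.norm(M[0]-M[3]),np.linalg.norm(M[0]-M[1]))
E
```

```text
lid [[ 0.5538 -0.119 ]
 [ 0.5658 -0.2339]] [ 0.5598 -0.1765] 0.1155 5.987424660887111
land [[ 0.4663 -0.1314]
 [ 0.4774 -0.2397]] [ 0.4719 -0.1855] 0.1089 5.857691911415113
slot from land [ 0.56144442 -0.176707  ]
[[ 0.5248 -0.1616]
 [ 0.53   -0.1957]
 [ 0.4743 -0.2034]
 [ 0.4703 -0.1673]] [ 0.49984129 -0.18198609] 0.0548127796904179 0.03448550674181144
```

```bash
python3 go.py .4894 -.1841 .081 -84.2;python3 go.py .5411 -.1788 .081 -84.2
```

```text
shift [ 0.1  0.8 68.2] turn 0.4 cur yaw -83.8
6.05 [ 0.48926282 -0.18339804  0.14917316] [0.97815671 0.28950926 0.47285997] 0.03543569415730715 [-0.42  0.44  0.85  2.04 -0.44  0.85 -0.79]
shift [52.   1.  68.2] turn 0.4 cur yaw -83.8
6.05 [ 0.48926282 -0.18339804  0.14917316] [0.97815671 0.28950926 0.47285997] 0.03543569415730715 [-0.42  0.44  0.85  2.04 -0.44  0.85 -0.79]
```

>>> {"name": "send_rows", "arguments": {"moves": [0,1,25,0,0,1,50,0,0,1,62,0,0,1,67,0,0,1,67,0,0,1,67,0]}}

```text
clock: 6.8
tcp_pos: [0.4897, -0.1858, 0.0829]
orientation: [3.137, 0.165, 0.002]
contact_force: [-0.0, -0.3, 0.8]
grip_width: 0.0351
```

```bash
python3 go.py .5411 -.1788 .080 -84.2;  python3 - <<'E'
from h import *
from bench import r
save(r,'side','s5');save(r,'wrist','w5')
d=load('s5')['img'][:,:,::-1]; a=cv2.resize(d[230:400,290:480],None,fx=2,fy=2)
b=cv2.resize(load('w5')['img'][:,:,::-1],(420,315))
b=np.vstack([b,np.zeros((25,420,3),np.uint8)])
cv2.imwrite('pics/c5.png',np.hstack([a,b])[:, :800])
E
```

```text
shift [51.8 -1.6  3. ] turn 0.2 cur yaw -84.0
6.8 [ 0.48972802 -0.18578941  0.08294298] [-0.0232249  -0.26426908  0.84750671] 0.035060651787728006 [-0.33  0.54  0.75  2.08 -0.56  0.73 -0.69]
```

View pics/c5.png

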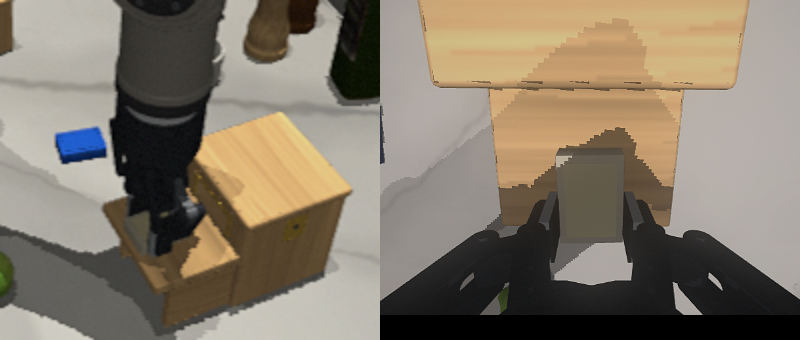

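>>> {"name": "send_rows", "arguments": {"moves": [8,-1.5,1,0,16,-1.5,2,0,24,-1.5,2,0,30,-1.5,2,0,34,-1.5,2,0,38,-1.5,2,0,38,-1.5,2,0]}}

```text
clock: 7.78
tcp_pos: [0.5271, -0.1802, 0.0803]
orientation: [3.137, 0.165, 0.0]
contact_force: [0.3, 0.0, -0.9]
grip_width: 0.0353
```

```bash
python3 go.py .5411 -.1788 .080 -84.2;  python3 - <<'E'
from h import *
from bench import r
save(r,'side','s6');save(r,'wrist','w6')
d=load('s6')['img'][:,:,::-1]; a=cv2.resize(d[230:400,290:480],None,fx=2,fy=2)
b=cv2.resize(load('w6')['img'][:,:,::-1],(420,315))
b=np.vstack([b,np.zeros((25,420,3),np.uint8)])
cv2.imwrite('pics/c6.png',np.hstack([a,b])[:, :800])
E
```

```text
shift [14.1  0.1  0.3] turn 0.2 cur yaw -84.0
7.775 [ 0.52705334 -0.18015178  0.08028479] [ 0.34270832  0.04945725 -0.86896584] 0.03530337145906661 [-0.33  0.59  0.73  2.   -0.57  0.76 -0.72]
```

View pics/c6.png

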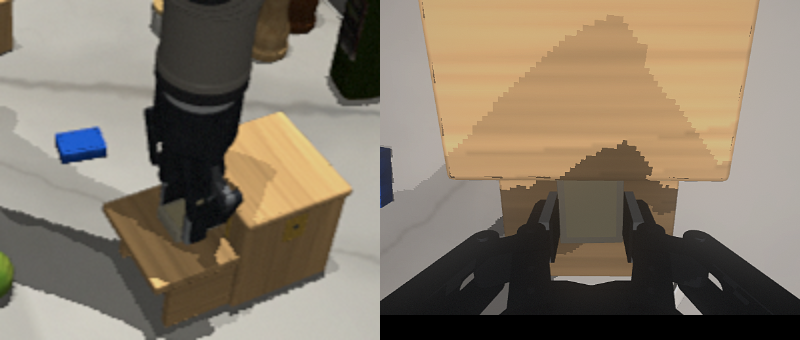

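>>> {"name": "send_rows", "arguments": {"moves": [4,0,0,0,8,0,0,0,11,0,0,0,13,0,0,0,13,0,0,0,13,0,1,0,13,0,1.5,0]}}

```text
clock: 8.75
tcp_pos: [0.5396, -0.1788, 0.0787]
orientation: [-3.137, -0.165, 0.0]
contact_force: [-0.4, 0.9, -0.1]
grip_width: 0.0355
```

>>> {"name": "send_rows", "arguments": {"moves": [0,0,0,0,0,0,0,0,0,0,0,0,0,0,0,0,0,0,0,0], "hand": 0.2}}

```text
clock: 9.38
tcp_pos: [0.5398, -0.1788, 0.0788]
orientation: [3.137, 0.165, 0.0]
contact_force: [0.4, 0.7, 1.5]
grip_width: 0.0681
```

```bash
python3 go.py .5411 -.1788 .080 -84.2;  python3 - <<'E'
from h import *
from bench import r
save(r,'side','s7');save(r,'wrist','w7')
d=load('s7')['img'][:,:,::-1]; a=cv2.resize(d[230:400,290:480],None,fx=2,fy=2)
b=cv2.resize(load('w7')['img'][:,:,::-1],(420,315))
b=np.vstack([b,np.zeros((25,420,3),np.uint8)])
cv2.imwrite('pics/c7.png',np.hstack([a,b])[:, :800])
E
```

```text
shift [ 1.3  0.2 -1.2] turn 0.2 cur yaw -84.0
9.375 [ 0.5397987  -0.17877698  0.07880694] [0.44486214 0.68721219 1.46974194] 0.06813455340916166 [-0.33  0.61  0.73  1.97 -0.58  0.78 -0.73]
```

View pics/c7.png

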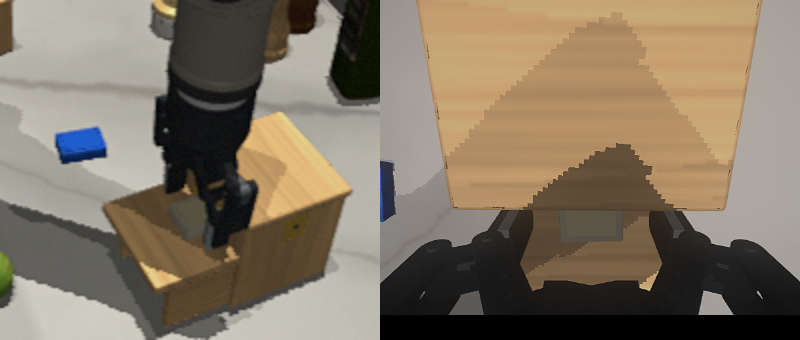

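>>> {"name": "send_rows", "arguments": {"moves": [0,0,-20,0,0,0,-40,0,-20,0,-40,0,-44,0,-40,0,-44,0,-40,0]}}

```text
clock: 10.1
tcp_pos: [0.495, -0.1839, 0.1201]
orientation: [-3.137, -0.162, -0.002]
contact_force: [-0.3, 0.1, 0.5]
grip_width: 0.068
```

>>> {"name": "send_rows", "arguments": {"moves": [0,0,0,0,0,0,0,0,0,0,0,0,0,0,0,0,0,0,10,0,0,0,25,0,0,0,35,0,0,0,38,0], "hand": 1}}

```text
clock: 11.1
tcp_pos: [0.4953, -0.1833, 0.0796]
orientation: [-3.137, -0.164, 0.003]
contact_force: [0.1, -0.2, -0.6]
grip_width: -0.0003
```

```bash
python3 go.py .5411 -.1788 .080 -84.2;  python3 - <<'E'
from h import *
from bench import r
save(r,'side','s8');save(r,'wrist','w8')
d=load('s8')['img'][:,:,::-1]; a=cv2.resize(d[230:400,290:480],None,fx=2,fy=2)
b=cv2.resize(load('w8')['img'][:,:,::-1],(420,315))
b=np.vstack([b,np.zeros((25,420,3),np.uint8)])
cv2.imwrite('pics/c8.png',np.hstack([a,b])[:, :800])
E
```

```text
shift [46.   0.3 -0.4] turn 0.2 cur yaw -84.0
11.1 [ 0.49531216 -0.18332057  0.0796437 ] [ 0.06556498 -0.1518756  -0.58773269] -0.00033787640474628784 [-0.33  0.55  0.74  2.07 -0.56  0.73 -0.7 ]
```

View pics/c8.png

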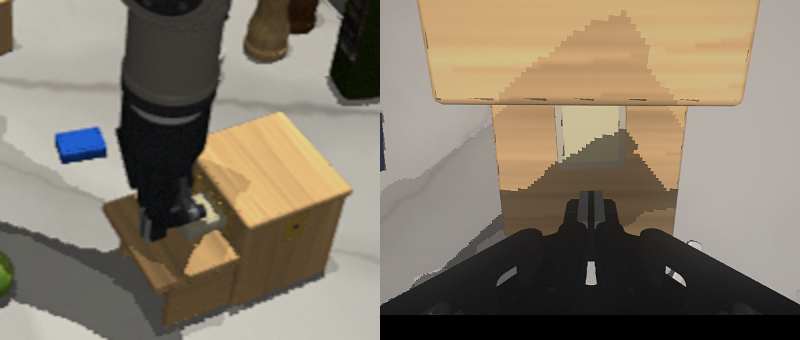

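>>> {"name": "send_rows", "arguments": {"moves": [6,0,-0.5,0,12,0,-0.5,0,18,0,-0.5,0,23,0,-0.5,0,28,0,-0.5,0,33,0,-0.5,0,38,0,-0.5,0,41,0,-0.5,0]}}

```text
clock: 12.2
tcp_pos: [0.5371, -0.179, 0.0813]
orientation: [3.137, 0.165, 0.0]
contact_force: [-0.2, -0.2, -0.3]
grip_width: 0.0001
```

>>> {"name": "send_rows", "arguments": {"moves": [3,0,0,0,5,0,0,0,5,0,0,0,5,0,0,0]}}

```text
clock: 12.7
tcp_pos: [0.5417, -0.1786, 0.0813]
orientation: [-3.137, -0.165, -0.0]
contact_force: [0.5, 0.4, -0.3]
grip_width: -0.0002
```

```bash
python3 go.py .5411 -.1788 .080 -84.2;  python3 - <<'E'
from h import *
from bench import r
save(r,'side','s9');save(r,'wrist','w9')
d=load('s9')['img'][:,:,::-1]; a=cv2.resize(d[230:400,290:480],None,fx=2,fy=2)
b=cv2.resize(load('w9')['img'][:,:,::-1],(420,315))
b=np.vstack([b,np.zeros((25,420,3),np.uint8)])
cv2.imwrite('pics/c9.png',np.hstack([a,b])[:, :800])
E
```

```text
shift [-0.6  0.2  1.3] turn 0.2 cur yaw -84.0
12.7 [ 0.54169855 -0.17858023  0.08129415] [ 0.52597767  0.38117087 -0.27951417] -0.00018944238176381713 [-0.33  0.61  0.73  1.97 -0.57  0.78 -0.73]
```

View pics/c9.png

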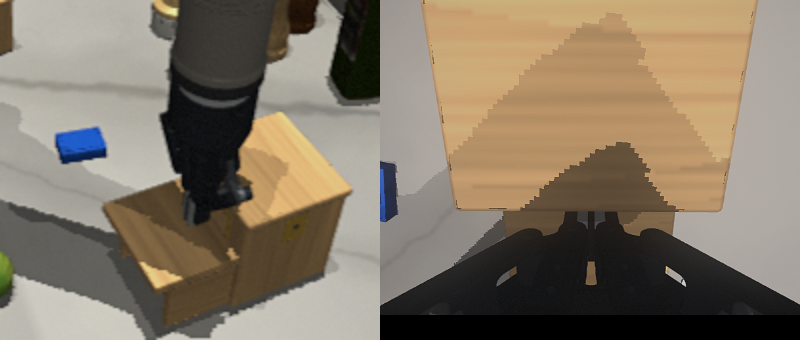

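>>> {"name": "send_rows", "arguments": {"moves": [-30,0,0,0,-50,0,-20,0,-80,0,-60,0,-110,0,-80,0,-110,0,-80,0,-110,0,-80,0]}}

```text
clock: 13.55
tcp_pos: [0.4331, -0.1897, 0.1612]
orientation: [-3.137, -0.166, -0.001]
contact_force: [0.8, 0.9, -0.0]
grip_width: -0.0002
```

```bash
python3 - <<'E'
from h import *
from bench import r
print(r.get_obs()['tcp_pos'],r.get_obs()['contact_force'])
save(r,'side','s10');save(r,'wrist','w10');save(r,'top','t10')
d=load('s10')['img'][:,:,::-1]; a=cv2.resize(d[260:360,340:440],None,fx=4,fy=4)
b=cv2.resize(load('w10')['img'][:,:,::-1],(400,300))
b=np.vstack([b,np.zeros((100,400,3),np.uint8)])
cv2.imwrite('pics/c10.png',np.hstack([a,b])[:, :800])
E
```

```text
[ 0.43306322 -0.18965275  0.1612235 ] [ 0.81684005  0.86923085 -0.01525516]
```

View pics/c10.png

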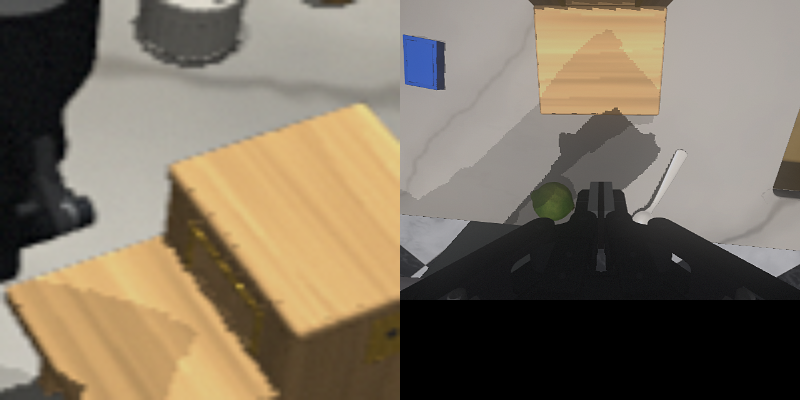

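View pics/t10.png

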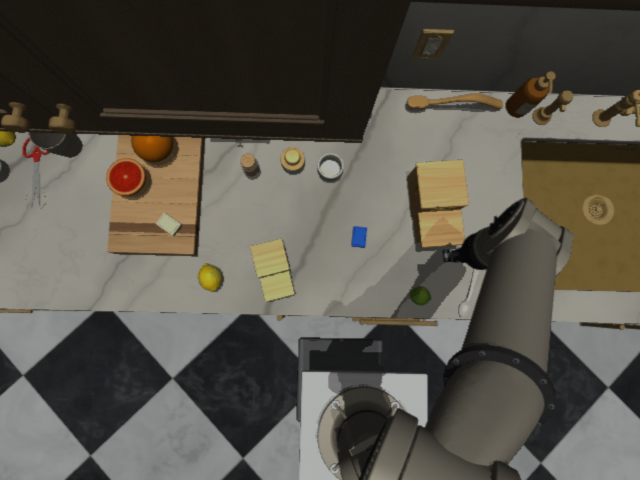

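The side crop shows the landing empty and the slot dark and clear, with no pale box left in it. In the top view the board matchbox is still at (168,224), and nothing else has moved.

```bash
python3 -c "
from bench import r
print(r.hand_in())"
```

```text
the job is handed in; nothing more can be done
None
```

The pale matchbox from the bare worktop is in the larger match safe, and I handed the job in at about 14 s of the 56 s allowed. I gripped it across its 36 mm width and started it long side first into the slot. Then I let go and pushed it in with the shut fingers, until its middle was about 17 mm past the outer face by my measurements.

- **Placing:** the last pictures show the landing and slot empty and the box nowhere outside the safe. No camera sees inside the safe, so I inferred the drop from that and the push depth.
- **Other things:** the board matchbox is at the same pixels as before, and the blue box and the rest look unmoved. The arm ended clear of everything.
- **Forces:** the largest force reading I saw was about 5 N, when the fingertips touched the worktop during the grasp.
- **Disagreements:** no check failed. Measurements from different cameras differed by up to 3 mm in position and 3° in angle.

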